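# Open a handheld terminal and hold a pen microscope over its processor

### The arm

A 6-joint arm with a two-finger parallel gripper is mounted at the origin on the work surface. World frame = base frame: x ahead of the robot, y to its left, z up, the work surface at z = 0. Lengths are in m, angles in rad, forces in N, time in s.
With the tool pointing down it reaches from about 0.325 to 0.85 m from the base axis. Payload 15.5 kg.
Tool frame: the origin (TCP) lies at the very end of the fingers, on their centre line; the grasp point (between the pads) lies 19 mm behind it; z points along the fingers, y is the line along which they close (so a half turn about z gives the same grasp; the last joint's range is limited). The gripper opens to 91 mm and grips with 3 to 60 N. Pads are 32 mm wide; open, the fingers measure 118 mm over their backs; the gripper's body (76 mm by 178 mm) begins 60 mm behind the grasp point.
Start: joints at [1.018, 0.494, 1.345, -0, 1.302, -0.096], TCP at [0.276, 0.561, 0.214] pointing down, gripper open.
Joint ranges: [-2.91, 2.91], [-0.82, 2.16], [0.22, 2.67], [-1.22, 4.37], [0.12, 2.79], [-3.08, 3.08]. Speed limits (rad/s): [1.89, 1.89, 2.57, 3.01, 3.01, 3.01].

### API

Orientations are given as a rotation vector (axis times angle).
In Python, from plant import manip gives the robot as it stands. The module is installed in compiled form; this text tells all that it offers.
- The arm moves only by the tool carry_out, never from a script. Its arguments are lists of equal length, an entry for each row: "rotation": the turn, a rotation vector about the tool's x, y, z in rad, a list of three; "offset": the shift along the tool's x, y, z in mm, a list of three; "hand": the closure, from 0 (fully open) to 1 (shut). In form: {"rotation": [[rx, ry, rz], ...], "offset": [[x, y, z], ...], "hand": [hand, ...]}. A call has exactly 10 rows; each row shifts and turns the commanded pose from where the row before left it, along the tool's axes as they then stand; what a row does not reach is not made up. A row lasts 1/8 s, in which the tool goes at most 62.5 mm and 10.7 degrees, less where a joint would pass 70% of its speed; a pose out of reach is approached as far as the arm can. A call with a gripper value outside its range is refused whole. The fingers move at their own pace and stop on an object; the grip force is fixed at half the most. Time passes only in rows, so rows that do not move let the fingers close, or fill a call up. It gives the time, the measured TCP pose, the force, the opening and the grip force at its end, in the units of the state.
- manip.get_state(): the state, without advancing time (a new reading comes with each control period).
- manip.camera(name): name is "scene" or "top"; returns the picture (480x640x3 uint8, red, green, blue); there is no depth.
- manip.calibration(name): a dict with "camera_matrix" (3x3 intrinsics, pixels), "world_to_cam" (4x4, takes a point from world to camera coordinates). Camera axes: x right, y up, looking along -z (the intrinsics and any distortion apply to the point x, -y, -z); pixel columns grow to the right and rows downward; lengths in m; the calibration is good to about 2 mm. A picture is of the moment at which its call begins. calibration takes no time and is no camera call.
- manip.job_done(): hands the job in; it is judged then, once.
The state is a dict: "t": time; "q": joint angles; "qd": joint speeds; "effort": joint torques, N m; "ee_pos": TCP position; "eef_rot": TCP orientation; "ft_force": force on the tool from outside, world axes, zero at the start; "wrist_torque": the same for the moment, N m; "width": finger opening in m; "finger_force": force on a finger pad.
Only numpy, scipy, OpenCV 4.12 (cv2) and the standard library are available. Lean on these libraries where they do the work, as an engineer would, in place of code of your own. Each camera call takes 0.05 s, during which the arm holds its last target. There are 200 camera calls.

### The job

Lever up the terminal's back cover with the pry tool's blade in the slot at its edge, swing the cover open until it stands upright or leans back beyond that, and lay the pry tool down flat on the bench. Then take the pen microscope out of its cup and hold it upright, nose down, centred over the big square chip, hovering at its focus distance of about 8 mm above the chip, without it ever touching the terminal or its chips. Finish like that, still holding the microscope, and leave everything else on the bench where it is.

Things in the scene. Friction and masses are not known exactly. Their poses are not given: they have to be found in the camera images.
- terminal: Black handheld terminal, 172 x 104 mm, fixed face down in a low clamp holder (215 x 86 mm). Origin: centre of the holder's underside, on the 3 mm mat. x: along its long side, y: from the pry slot (-y side) to the cover's hinge (+y side), z up. Heights above origin: board 15.5 mm, battery (50 x 78 mm, in the middle) 21.5, housing rim = underside of closed cover 34, cover top 37. Walls 6 mm.
- pry_slot (a point): Pry slot: a window 38 mm wide (along x) and 9 mm high through the 6 mm wall, in the middle of the terminal's -y side, right below the cover's edge; it opens into the hollow inside. The point is on the wall's outer face at the slot's mid-height, 29.5 mm above the terminal's origin. A blade goes in along the terminal's +y. Terminal's axes.
- cover (a joint): Angle of the terminal's back cover (172 x 104 x 3 mm plate, 60 g): 0 closed, pi/2 standing upright, 1.92 at its stop (leaning back outwards). The hinge is stiff: the cover stays at any angle where it is left, and about 1 N upwards at its free edge moves it. Closed, its edges are flush with the housing.
- cover_hinge (a point): Middle of the cover's hinge line, along the terminal's x at the top of its +y wall (52 mm from the middle, 34 mm above the origin). Terminal's axes. The free edge is 104 mm from the hinge.
- cover_edge (a point): Middle of the cover's free edge (its underside), beside three small grey ribs moulded on the cover's top as a pry mark, straight above the pry slot while closed; turns with the cover.
- pry_tool: Loose pry tool, 45 g: black handle 100 x 14 mm, 16 mm high; flat steel blade 12 mm wide, 2 mm thick, 70 mm long (its first 12 mm a 10 x 7 mm neck). Origin: under the middle of the handle, on the mat; +x to the blade tip, z up. Blade at the handle's mid-height, 8 mm above the origin. Lies on the right of the terminal (robot's right, -y), blade roughly towards it.
- pry_tip (a point): Tip of the pry tool's blade, 120 mm from the origin along the tool's +x, at mid-thickness, 8 mm above the tool's underside. Tool's axes.
- pry_grip (a point): Good place to grip the pry tool: on the handle near its balance point, 92 mm behind the tip, at mid-height. Tool's axes.
- microscope: Loose wireless pen microscope standing nose down in its cup: round, 129 mm long, white barrel 34 mm across from 34 to 125 mm above its nose, clear hood 26 mm across at the nose. Origin: centre of the nose's end face (the lowest point); z runs from the nose up through the barrel. 110 g or so.
- cup: The microscope's fixed parking cup: white foot 76 mm across, 8 mm high, with a round cup 46 mm outside, 38 mm inside, rim 40 mm above the origin. Origin: centre of its underside, on the mat. The microscope's nose rests 10 mm above it. Stands at the far left or the far right.
- processor: The main processor: the square black chip (20 x 20 x 3 mm) on the terminal's circuit board under the cover. It lies near one of the two ends of the board, left or right of the battery; an oblong chip lies at the other end. Origin: centre of its underside, on the board.
- processor_top (a point): Centre of the processor's top face, 3 mm above its origin; z up.
- memory: The oblong black chip (10 x 26 x 3 mm) at the other end of the board: not the one wanted.
- driver_block: Fixed block 75 x 55 x 45 mm with driver handles sticking out to 110 mm, at the far left or far right, where the cup is not. Origin: centre of its underside.
- flux_jar: Bystander: a small round jar, 40 mm across, 35 mm tall. Origin: near the middle of its underside.
- alcohol_bottle: Bystander: a plain bottle, 56 mm across, 110 mm tall. Origin: near the middle of its underside.
- spare_phone: Bystander: a white phone lying flat, 146 x 71 x 8 mm. Origin: near the middle of its underside.
- wick_reel: Bystander: a white reel lying flat, 56 mm across, 12 mm thick. Origin: near the middle of its underside.
- resin_bottle: Bystander: a slim bottle, 36 mm across, 75 mm tall. Origin: near the middle of its underside.
- small_driver: Bystander: a screwdriver lying on the mat, 150 mm long. Origin: on the mat under the tool.
- brush: Bystander: a brush lying on the mat, 150 mm long. Origin: on the mat under the tool.
Mind the look-alikes: they are no part of the job. Several things have the shape of the pry_tool; the one meant has the colours described above.

How it is judged:
On the way, in this order (a step that is already met when the one before it is completed fails the run):
1. the pry tool's blade raises the cover, without the fingers touching the terminal (value of joint cover above 0.2 rad and contact force between pry_tool and terminal above 0.1 N and contact force between the fingers and terminal below 0.3 N), for 0.05 s.
2. the cover stands open and the pry tool lies on the bench, let go (value of joint cover above 1.4 rad and height (world z) of pry_tool below 0.018 m and height (world z) of pry_tip below 0.025 m and contact force between the fingers and pry_tool below 0.1 N), for 0.2 s.
3. the microscope is out of its cup, in the gripper (height (world z) of microscope above 0.055 m and contact force between the fingers and microscope above 1 N), for 0.2 s.
At the end, for the whole second after the job is handed in: The cover stands open at 1.4 rad or more; the pry tool lies flat on the bench, let go; the microscope is held by the fingers alone, still and upright within 0.1 rad, its nose 3 to 14 mm above the top of the square processor and within 6 mm of its centre sideways, touching neither terminal nor chips (all of step 2 and horizontal distance between microscope and processor_top below 0.006 m and z of microscope in the frame of processor_top between 0.003 and 0.014 m and angle between microscope's own z axis and vertical below 0.1 rad and linear speed of microscope below 0.01 m/s and contact force between the fingers and microscope above 1 N and contact force between microscope and terminal below 0.05 N and contact force between microscope and processor below 0.05 N and contact force between microscope and memory below 0.05 N and contact force between microscope and pry_tool below 0.05 N); the arm keeps its last pose, push and grip.
It fails at once if the microscope touches the terminal, its cover or its chips (contact force between microscope and terminal above 0.3 N or contact force between microscope and processor above 0.3 N or contact force between microscope and memory above 0.3 N).
It fails at once if a bystander is moved by more than 25 mm (distance of any of flux_jar, alcohol_bottle, spare_phone, wick_reel, resin_bottle, small_driver, brush from where it was at the start of the episode above 0.025 m).
It also fails if it takes over 66 s, if anything falls off the work surface, if the arm or the gripper's body presses on something with over 40 N, if the wrist force passes 120 N, or if a joint passes its speed limit or range.

## Working session

There is one attempt and no reset: what is moved stays moved. The work goes in short steps, Python scripts to look and compute and a tool call to move; the robot and the scene stay as the last step left them, time stands still between calls to the robot, and variables do not carry over. Pictures are saved under pics/ and viewed, at most 10 in all, crops included, and the job is handed in when it is done.

Besides the shell and the picture viewer there is one more tool, called after "Emit:" in YAML: its name, and indented under it one key for each argument. carry_out: Moves the arm, as the interface text tells. Its arguments: {"type":"object","properties":{"rotation":{"type":"array","items":{"type":"array","items":{"type":"number"}}},"offset":{"type":"array","items":{"type":"array","items":{"type":"number"}}},"hand":{"type":"array","items":{"type":"number"}}},"required":["rotation","offset","hand"]}

```bash
mkdir -p pics
python3 - <<'E'
from plant import manip
import cv2,numpy as np
np.set_printoptions(precision=4,suppress=True)
s=manip.get_state();print({k:np.round(v,4) for k,v in s.items()})
for n in("scene","top"):
    cv2.imwrite(f"pics/{n}0.png",manip.camera(n)[:,:,::-1]);c=manip.calibration(n);print(n,c)
E
```

```text
{'t': np.float64(0.0), 'q': array([ 1.0175,  0.4942,  1.3462, -0.    ,  1.3025, -0.0955]), 'qd': array([ 0.0005, -0.0003,  0.0003,  0.0013,  0.0007, -0.0011]), 'effort': array([  0.003 , -87.884 , -38.1855,   0.0709,   0.0534,  -0.0001]), 'ee_pos': array([0.276 , 0.5603, 0.2133]), 'eef_rot': array([-0.7127, -3.0593,  0.0019]), 'ft_force': array([-0.8547, -0.1263, -0.2057]), 'wrist_torque': array([ 0.0031, -0.0422,  0.0488]), 'finger_force': np.float64(0.0), 'width': np.float64(0.0914)}
scene {'camera_matrix': array([[450.5254,   0.    , 319.7881],
       [  0.    , 450.5254, 237.8776],
       [  0.    ,   0.    ,   1.    ]]), 'world_to_cam': array([[ 0.6023,  0.7982,  0.0029, -0.2674],
       [-0.6196,  0.4652,  0.6322,  0.253 ],
       [ 0.5032, -0.3826,  0.7748, -1.1973],
       [ 0.    ,  0.    ,  0.    ,  1.    ]])}
top {'camera_matrix': array([[570.797 ,   0.    , 325.4095],
       [  0.    , 570.797 , 245.9873],
       [  0.    ,   0.    ,   1.    ]]), 'world_to_cam': array([[ 0.0288, -0.9994,  0.0185, -0.0159],
       [ 0.9977,  0.0298,  0.0602, -0.45  ],
       [-0.0607,  0.0167,  0.998 , -1.3162],
       [ 0.    ,  0.    ,  0.    ,  1.    ]])}
```

View pics/top0.png

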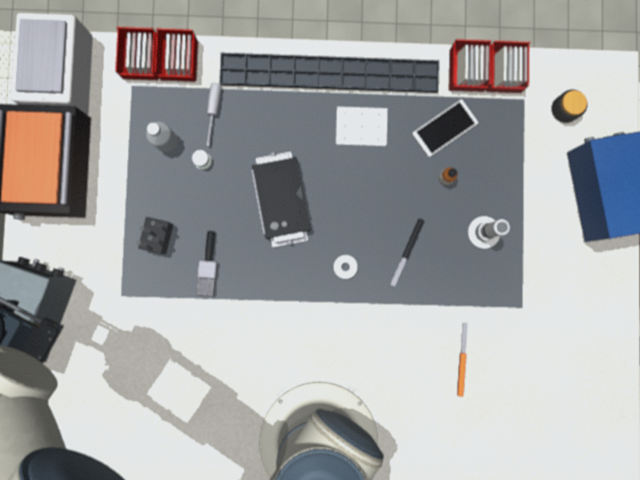

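View pics/scene0.png

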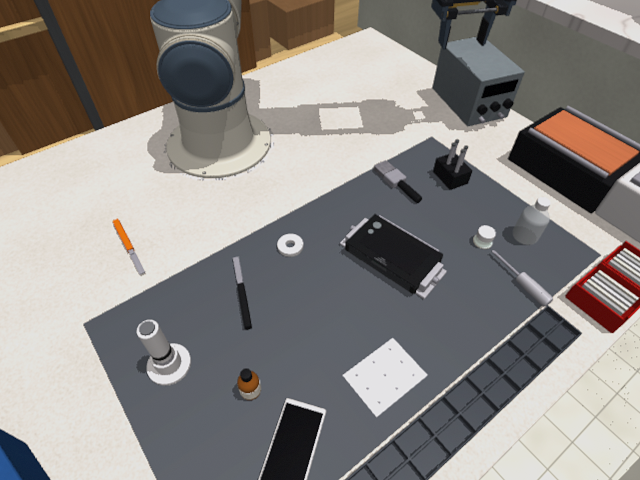

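The top view shows these pry tool candidates:
- Black handle with steel blade at (408,250).
- Orange handle with blade at (463,360).
- Brush with black handle at (208,262).
- Screwdriver with grey handle at (213,115).

By the description, the black one at (408,250) is the pry tool. The terminal is at (282,198), with its pry mark on the right near (300,190). The microscope and cup are at (487,232). I'll check this in a close crop.

```bash
cat > h.py <<'E'
from plant import manip
import cv2,numpy as np
np.set_printoptions(precision=4,suppress=True)
D=np.diag([1,-1,-1.])
def cal(n):
    c=manip.calibration(n);return c["camera_matrix"],c["world_to_cam"]
def p2w(n,uv,z):
    K,T=cal(n);R=T[:3,:3];o=-R.T@T[:3,3]
    uv=np.atleast_2d(uv).astype(float)
    d=(R.T@D@np.linalg.inv(K)@np.c_[uv,np.ones(len(uv))].T).T
    return o+d*((z-o[2])/d[:,2])[:,None]
def w2p(n,P):
    K,T=cal(n);P=np.atleast_2d(P).astype(float)
    c=(K@D@(T[:3,:3]@P.T+T[:3,3:])).T;return c[:,:2]/c[:,2:]
E
python3 - <<'E'
from h import *
a=cv2.imread("pics/top0.png");b=cv2.imread("pics/scene0.png")
f=lambda i,x,y,w,h,s:cv2.convertScaleAbs(cv2.resize(i[y:y+h,x:x+w],None,fx=s,fy=s,interpolation=cv2.INTER_CUBIC),alpha=1.6,beta=15)
A=np.hstack([f(a,240,145,80,110,5)[:550],f(a,380,210,80,110,5)[:550]])
cv2.imwrite("pics/c1.png",A)
B=np.vstack([np.hstack([f(b,330,200,130,100,3),f(b,200,250,130,100,3)]),np.hstack([f(b,120,300,130,100,3),f(a,440,190,130,100,3)])])
cv2.imwrite("pics/c2.png",B)
E
```

```text
(no output)
```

View pics/c1.png

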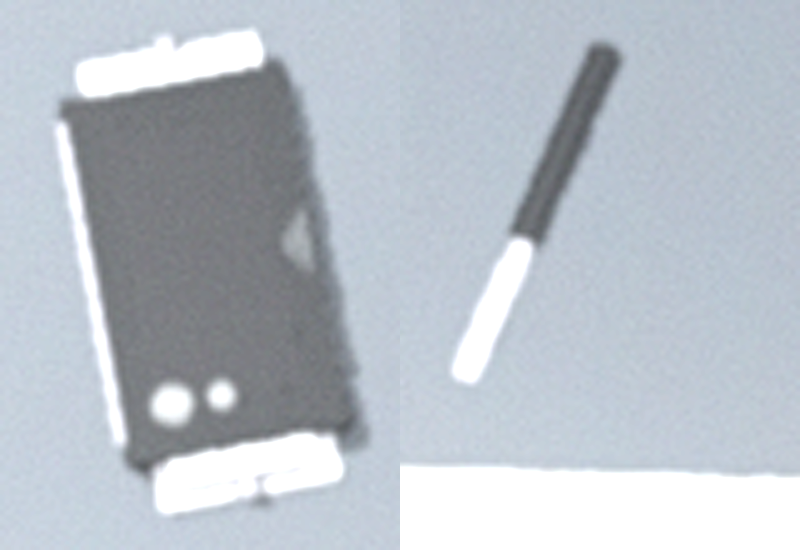

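View pics/c2.png

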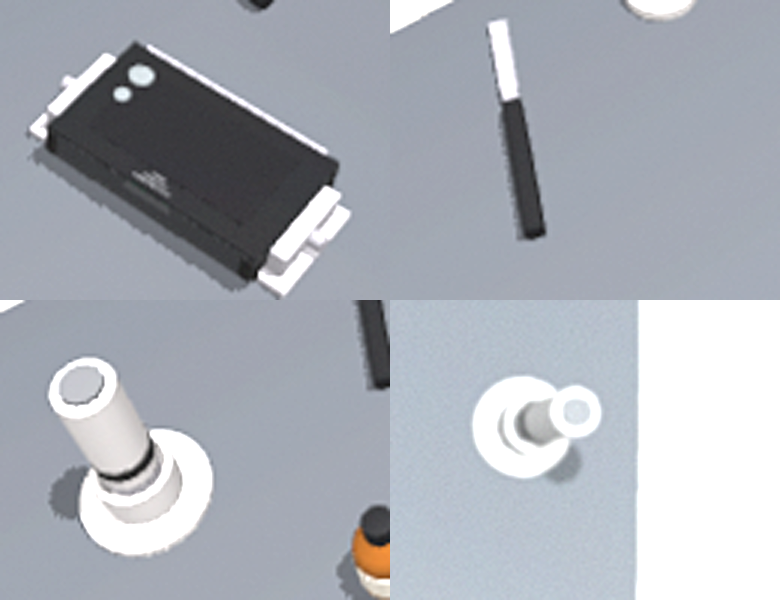

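The crops confirm the tool. It has a black handle and steel blade, with its tip at about (393,286) in the top view. The slot is on the terminal's image-right side under the grey mark. Next I'll measure poses.

Run:
```python
from h import *
from scipy.optimize import least_squares
# terminal fit
L,W=.086,.052
c=np.array([[L,W,.040],[L,-W,.040],[-L,-W,.040],[-L,W,.040]])
top=np.array([[65,100],[285,62],[355,425],[140,465]])/5+[240,145]
sc=np.array([[338,162],[252,265],[49,129],[137,43]])/3+[330,200]
def pts(p):
    C,S=np.cos(p[2]),np.sin(p[2]);R=np.array([[C,-S],[S,C]])
    return np.c_[c[:,:2]@R.T+p[:2],c[:,2]]
for nm,ws in(("both",(1,1)),("top",(1,0)),("scene",(0,1))):
    f=lambda p:np.r_[ws[0]*(w2p("top",pts(p))-top).ravel(),ws[1]*(w2p("scene",pts(p))-sc).ravel()]
    r=least_squares(f,[.5,.06,0]);print(nm,r.x,r.fun.round(1))
a=cv2.imread("pics/top0.png");b=cv2.imread("pics/scene0.png")
def seg(i,x,y,w,h,lo,hi):
    g=cv2.cvtColor(i[y:y+h,x:x+w],cv2.COLOR_BGR2GRAY);m=((g>=lo)&(g<=hi)).astype(np.uint8)
    n,l,s,ce=cv2.connectedComponentsWithStats(m);k=1+np.argmax(s[1:,4])
    q=np.argwhere(l==k)[:,::-1].astype(np.float32)+[x,y]
    return s[k],cv2.minAreaRect(q.astype(np.float32))
for n,i,bx in(("top",a,(385,212,45,78)),("scene",b,(228,252,30,80))):
    for lo,hi,z in((0,45,.019),(120,255,.012)):
        s,r=seg(i,*bx,lo,hi);B=cv2.boxPoints(r)
        e=sorted(range(4),key=lambda j:np.linalg.norm(B[j]-B[(j+1)%4]))[:2]
        m=np.array([(B[j]+B[(j+1)%4])/2 for j in e]);w=p2w(n,m,z)
        print(n,z,s[4],m.round(1).tolist(),w[:,:2].tolist(),np.linalg.norm(w[0]-w[1]))
print("cup top", p2w("top",[(483.3,232.3)],.011),"scope top",p2w("top",[(501.7,227)],.142))
print("cup scene",p2w("scene",[(120+146/3,300+192/3)],.011),p2w("scene",[(120+82/3,300+(386-300)/3)],.142))
```

```text
both [0.5591 0.1008 0.2174] [-0.3 -0.8  0.2 -1.4  0.1 -0.9 -1.7 -0.4 -0.   0.7  0.5 -0.8 -2.  -1.1
 -1.7 -0.6]
top [0.5571 0.0999 0.2237] [-0.1  0.3  0.4 -0.6  0.7 -0.2 -1.   0.5 -0.   0.  -0.  -0.  -0.  -0.
 -0.  -0. ]
scene [0.5607 0.1014 0.2106] [-0.  -0.   0.  -0.  -0.  -0.  -0.  -0.   0.8  1.3  1.  -0.3 -1.3 -1.
 -0.7 -0.4]Traceback (most recent call last):
  File "<stdin>", line 22, in <module>
  File "<stdin>", line 17, in seg
    return _wrapfunc(a, 'argmax', axis=axis, out=out, **kwds)
    return bound(*args, **kwds)
ValueError: attempt to get argmax of an empty sequence
```

Run:
```python
from h import *
a=cv2.imread("pics/top0.png");b=cv2.imread("pics/scene0.png")
for n,i,(x,y,w,h) in(("top",a,(385,212,45,78)),("scene",b,(228,252,30,80))):
    g=cv2.cvtColor(i[y:y+h,x:x+w],cv2.COLOR_BGR2GRAY).astype(int);mat=np.median(g);print(n,mat,g.min(),g.max())
    for m,z in((g<(mat+g.min())/2,.019),(g>(mat+g.max())/2,.012)):
        _,l,s,_=cv2.connectedComponentsWithStats(m.astype(np.uint8));k=1+np.argmax(s[1:,4])
        q=(np.argwhere(l==k)[:,::-1]+[x,y]).astype(np.float32);c=q.mean(0)
        d=np.linalg.svd(q-c,full_matrices=False)[2][0];t=(q-c)@d
        e=np.array([c+d*(t.min()-.3),c,c+d*(t.max()+.3)]);wd=p2w(n,e,z)
        print(z,s[k],e.round(1).tolist(),wd[:,:2].tolist(),np.linalg.norm(wd[0]-wd[2]))
print("cup top", p2w("top",[(483.3,232.3)],.011),"scope top",p2w("top",[(501.7,227)],.142))
print("cup scene",p2w("scene",[(120+146/3,300+(492-300)/3)],.011),p2w("scene",[(120+82/3,300+(386-300)/3)],.142))
```

```text
top 113.0 47 197
0.019 [ 17   7  22  40 278] [[421.29998779296875, 218.8000030517578], [412.8999938964844, 238.0], [404.5, 257.29998779296875]] [[0.5202001218983983, -0.22449858725555577], [0.47468777143877566, -0.20580653243432404], [0.4292238608463041, -0.1871344324033987]] 0.09835019137162244
0.012 [  6  46  15  28 142] [[404.1000061035156, 258.20001220703125], [397.8999938964844, 272.0], [391.8999938964844, 285.29998779296875]] [[0.4273563631411771, -0.1872936349180955], [0.394620720183767, -0.17332415510533353], [0.3634078883683526, -0.1600045724011967]] 0.06952769490513679
scene 94.0 9 169
0.019 [  9  31  15  47 364] [[239.60000610351562, 282.8999938964844], [243.8000030517578, 306.3999938964844], [247.8000030517578, 329.29998779296875]] [[0.4301068658179515, -0.1889351510122013], [0.48110777300871516, -0.20998346410355423], [0.5274307918418786, -0.22910118773007354]] 0.10528654748984931
0.012 [  5   5  10  26 145] [[235.1999969482422, 256.5], [237.39999389648438, 269.20001220703125], [239.6999969482422, 282.3999938964844]] [[0.3627067009825695, -0.16083244504757732], [0.3937061589843194, -0.17372588620228147], [0.42440780319695837, -0.18649546923957286]] 0.06682527085728429
cup top [[ 0.4937 -0.3727  0.011 ]] scope top [[ 0.494  -0.3732  0.142 ]]
cup scene [[ 0.4975 -0.3746  0.011 ]] [[ 0.498 -0.374  0.142]]
```

Measurements agree with the given sizes:
- **Terminal:** (.558,.100), yaw 0.22.
- **Pry tool:** tip at (.363,-.160), length 170 mm, grip point (.448,-.195), blade heading 157.6°.
- **Cup:** (.495,-.373).

Next I'll compute the reach.

```bash
cat >> h.py <<'E'
from scipy.spatial.transform import Rotation as Ro
def go(p,yaw,show=True):
    s=manip.get_state();R=Ro.from_rotvec(s["eef_rot"])
    x=np.r_[np.cos(yaw),np.sin(yaw),0];G=Ro.from_matrix(np.c_[x,np.r_[x[1],-x[0],0],[0,0,-1]])
    print("t",s["t"],"pos",s["ee_pos"],"w",s["width"],"F",s["ft_force"],"q",s["q"])
    print(" rot(tool)",(R.inv()*G).as_rotvec(),"shift before rot mm",R.inv().apply(p-s["ee_pos"])*1e3,"after rot mm",G.inv().apply(p-s["ee_pos"])*1e3)
E
python3 -c "
from h import *
go(np.r_[.448,-.195,.1],np.radians(157.6))"
```

```text
t 0.1 pos [0.2761 0.5603 0.2134] w 0.09141424529672044 F [0.9871 0.3291 0.2265] q [ 1.0175  0.4941  1.3461 -0.      1.3025 -0.0955]
 rot(tool) [-0.0011 -0.0001 -0.0669] shift before rot mm [-488.1069 -601.4396  114.0042] after rot mm [-446.8057 -632.8342  113.4037]
```

Emit:
carry_out:
  rotation:
    - [0,0,-0.067]
    - [0,0,0]
    - [0,0,0]
    - [0,0,0]
    - [0,0,0]
    - [0,0,0]
    - [0,0,0]
    - [0,0,0]
    - [0,0,0]
    - [0,0,0]
  offset:
    - [0,0,0]
    - [-32,-45,0]
    - [-32,-45,0]
    - [-32,-45,0]
    - [-32,-45,0]
    - [-32,-45,0]
    - [-32,-45,0]
    - [-32,-45,0]
    - [-32,-45,0]
    - [-32,-45,0]
  hand: [0,0,0,0,0,0,0,0,0,0]

```text
t: 1.35
ee_pos: [0.3883, 0.0747, 0.214]
eef_rot: [0.61, 3.082, 0.0]
ft_force: [0.4, -0.3, 0.1]
width: 0.0914
finger_force: 0.0
```

Emit:
carry_out:
  rotation:
    - [0,0,0]
    - [0,0,0]
    - [0,0,0]
    - [0,0,0]
    - [0,0,0]
    - [0,0,0]
    - [0,0,0]
    - [0,0,0]
    - [0,0,0]
    - [0,0,0]
  offset:
    - [-32,-45,0]
    - [-32,-45,0]
    - [-32,-45,0]
    - [-32,-45,0]
    - [-31,-45,0]
    - [0,0,30]
    - [0,0,40]
    - [0,0,40]
    - [0,0,0]
    - [0,0,0]
  hand: [0,0,0,0,0,0,0,0,0.5,0.5]

```text
t: 2.6
ee_pos: [0.45, -0.1923, 0.105]
eef_rot: [0.61, 3.081, -0.0]
ft_force: [0.5, -0.6, -0.0]
width: 0.0741
finger_force: 0.0
```

```bash
python3 -c "
from h import *
go(np.r_[.448,-.195,.006],np.radians(157.6))
a=manip.camera('top')[:,:,::-1];b=manip.camera('scene')[:,:,::-1]
f=lambda i,x,y,w,h,s:cv2.resize(i[y:y+h,x:x+w],None,fx=s,fy=s,interpolation=cv2.INTER_CUBIC)
cv2.imwrite('pics/c3.png',np.hstack([f(a,350,190,130,130,3),f(b,170,190,130,130,3)]))"
```

```text
t 2.6 pos [ 0.45   -0.1923  0.105 ] w 0.07406847848055582 F [ 0.4509 -0.5522 -0.007 ] q [-0.526   0.456   1.801   0.      0.8839 -1.7061]
 rot(tool) [-0.0001  0.0007  0.0002] shift before rot mm [ 0.9098 -3.2188 98.9987] after rot mm [ 0.8387 -3.2281 98.999 ]
```

View pics/c3.png

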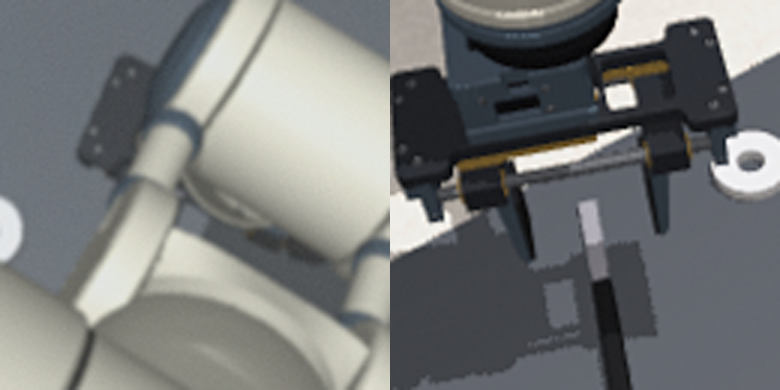

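The fingers straddle the black handle (scene crop, handle near its blade joint), so I'll descend and grip.

Emit:
carry_out:
  rotation:
    - [0,0,0]
    - [0,0,0]
    - [0,0,0]
    - [0,0,0]
    - [0,0,0]
    - [0,0,0]
    - [0,0,0]
    - [0,0,0]
    - [0,0,0]
    - [0,0,0]
  offset:
    - [1,-3,30]
    - [0,0,30]
    - [0,0,25]
    - [0,0,14]
    - [0,0,0]
    - [0,0,0]
    - [0,0,0]
    - [0,0,0]
    - [0,0,0]
    - [0,0,0]
  hand: [0.5,0.5,0.5,0.5,0.5,1,1,1,1,1]

```text
t: 3.95
ee_pos: [0.4476, -0.1946, 0.0053]
eef_rot: [0.61, 3.081, -0.0]
ft_force: [0.3, 0.7, 7.3]
width: 0.014
finger_force: 30.0
```

```bash
python3 -c "
from h import *
go(np.r_[.448,-.195,.006],np.radians(157.6))"
```

```text
t 3.95 pos [ 0.4476 -0.1946  0.0053] w 0.014005946735451861 F [0.3199 0.7173 7.3452] q [-0.5325  0.6326  1.8784 -0.      0.6301 -1.7125]
 rot(tool) [-0.0001  0.0005  0.0002] shift before rot mm [-0.4783 -0.2392 -0.7362] after rot mm [-0.4779 -0.239  -0.7365]
```

Emit:
carry_out:
  rotation:
    - [0,0,0]
    - [0,0,0]
    - [0,0,0.16]
    - [0,0,0.16]
    - [0,0,0.16]
    - [0,0,0.16]
    - [0,0,0.16]
    - [0,0,0.162]
    - [0,0,0]
    - [0,0,0]
  offset:
    - [0,0,-35]
    - [0,0,-40]
    - [0,0,0]
    - [0,0,0]
    - [0,0,0]
    - [0,0,0]
    - [0,0,0]
    - [0,0,0]
    - [24,43,0]
    - [24,43,0]
  hand: [1,1,1,1,1,1,1,1,1,1]

```text
t: 5.2
ee_pos: [0.5218, -0.1285, 0.0801]
eef_rot: [1.968, 2.448, -0.0]
ft_force: [1.1, -1.2, -0.7]
width: 0.0137
finger_force: 30.0
```

Emit:
carry_out:
  rotation:
    - [0,0,0]
    - [0,0,0]
    - [0,0,0]
    - [0,0,0]
    - [0,0,0]
    - [0,0,0]
    - [0,0,0]
    - [0,0,0]
    - [0,0,0]
    - [0,0,0]
  offset:
    - [24,43,0]
    - [23,43,0]
    - [0,0,25]
    - [0,0,25]
    - [0,0,0]
    - [0,0,0]
    - [0,0,0]
    - [0,0,0]
    - [0,0,0]
    - [0,0,0]
  hand: [1,1,1,1,1,1,1,1,1,1]

```text
t: 6.45
ee_pos: [0.5949, -0.0646, 0.0301]
eef_rot: [1.967, 2.45, 0.0]
ft_force: [-0.0, 0.6, -0.1]
width: 0.0138
finger_force: 30.0
```

```bash
python3 -c "
from h import *
go(np.r_[.5949,-.064,.0268],np.pi/2+.218)
a=manip.camera('top')[:,:,::-1];b=manip.camera('scene')[:,:,::-1]
for n in('top','scene'): print(n,w2p(n,[.5697,.0496,.0325]))
f=lambda i,x,y,w,h,s:cv2.resize(i[y:y+h,x:x+w],None,fx=s,fy=s,interpolation=cv2.INTER_CUBIC)
cv2.imwrite('pics/c4.png',np.hstack([f(a,240,140,130,130,3),f(b,320,190,130,130,3)]))"
```

```text
t 6.45 pos [ 0.5949 -0.0646  0.0301] w 0.013817824199587738 F [-0.0386  0.5672 -0.0617] q [-0.208   0.6821  1.5855  0.      0.8737 -0.4259]
 rot(tool) [ 0.0002  0.0001 -0.0001] shift before rot mm [0.6093 0.1193 3.2729] after rot mm [0.609 0.12  3.273]
top [[304.4213 193.1922]]
scene [[377.304  265.9722]]
```

View pics/c4.png

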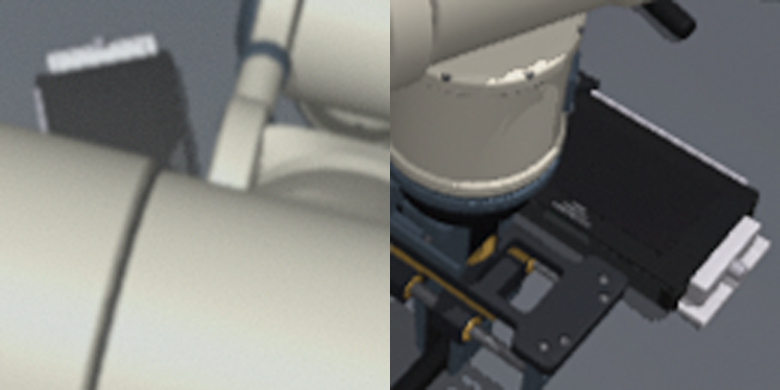

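The blade is hidden by the arm in both views. The slot's projected pixel (377,266) matches the dark slot seen in the earlier crop at about (379,266). I'll insert gently, watching the force.

Emit:
carry_out:
  rotation:
    - [0,0,0]
    - [0,0,0]
    - [0,0,0]
    - [0,0,0]
    - [0,0,0]
    - [0,0,0]
    - [0,0,0]
    - [0,0,0]
    - [0,0,0]
    - [0,0,0]
  offset:
    - [0,0,3.3]
    - [0,0,0]
    - [8,0,0]
    - [8,0,0]
    - [6,0,0]
    - [6,0,0]
    - [6,0,0]
    - [6,0,0]
    - [4,0,0]
    - [0,0,0]
  hand: [1,1,1,1,1,1,1,1,1,1]

```text
t: 7.8
ee_pos: [0.5853, -0.0214, 0.0266]
eef_rot: [1.966, 2.45, -0.0]
ft_force: [-0.1, 0.6, -1.1]
width: 0.0134
finger_force: 30.0
```

Emit:
carry_out:
  rotation:
    - [0,0,0]
    - [0,0,0]
    - [0,0,0]
    - [0,0,0]
    - [0,0,0]
    - [0,0,0]
    - [0,0,0]
    - [0,0,0]
    - [0,0,0]
    - [0,0,0]
  offset:
    - [3,0,0]
    - [3,0,0]
    - [0,0,-3]
    - [0,0,-4]
    - [0.3,0,-4]
    - [0.7,0,-4]
    - [0.8,0,-4]
    - [1,0,-4]
    - [1,0,-4]
    - [1.2,0,-4]
  hand: [1,1,1,1,1,1,1,1,1,1]

```text
t: 9.05
ee_pos: [0.583, -0.0108, 0.0579]
eef_rot: [-1.967, -2.45, -0.0]
ft_force: [-0.6, 0.2, -1.6]
width: 0.0136
finger_force: 30.0
```

```bash
python3 -c "
from h import *
go(np.r_[.5949,-.064,.0268],np.pi/2+.218)
a=manip.camera('top')[:,:,::-1];b=manip.camera('scene')[:,:,::-1]
f=lambda i,x,y,w,h,s:cv2.resize(i[y:y+h,x:x+w],None,fx=s,fy=s,interpolation=cv2.INTER_CUBIC)
cv2.imwrite('pics/c5.png',np.hstack([f(a,230,140,130,130,3),f(b,330,190,130,130,3)]))"
```

```text
t 9.05 pos [ 0.583  -0.0108  0.0579] w 0.01360680218332221 F [-0.6386  0.2221 -1.5902] q [-0.1209  0.6262  1.6081  0.0001  0.9073 -0.3389]
 rot(tool) [ 0. -0. -0.] shift before rot mm [-54.5381   0.136   31.0803] after rot mm [-54.5371   0.1345  31.082 ]
```

View pics/c5.png

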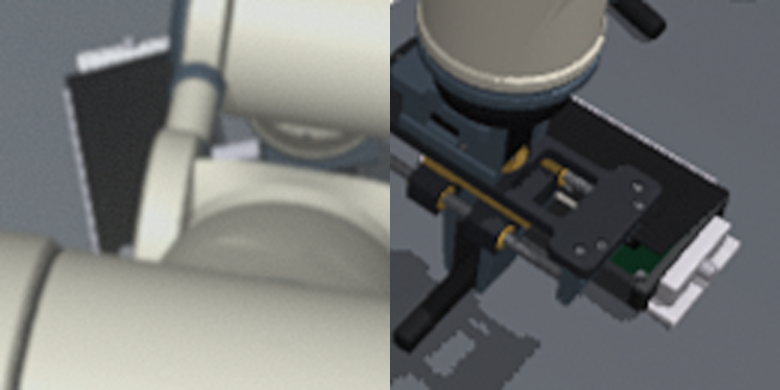

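Green board is showing at about (630,260) in the scene crop, so the cover is up by roughly 0.35 rad. I'll continue along the arc.

Emit:
carry_out:
  rotation:
    - [0,0,0]
    - [0,0,0]
    - [0,0,0]
    - [0,0,0]
    - [0,0,0]
    - [0,0,0]
    - [0,0,0]
    - [0,0,0]
    - [0,0,0]
    - [0,0,0]
  offset:
    - [4.4,0,-9.8]
    - [5.7,0,-9.1]
    - [6.8,0,-8.2]
    - [7.9,0,-7.2]
    - [8.8,0,-6.1]
    - [9.5,0,-4.9]
    - [10.1,0,-3.6]
    - [10.5,0,-2.2]
    - [10.7,0,-0.7]
    - [10.3,0,0.7]
  hand: [1,1,1,1,1,1,1,1,1,1]

```text
t: 10.4
ee_pos: [0.5645, 0.0726, 0.1087]
eef_rot: [-1.966, -2.45, -0.0]
ft_force: [1.1, -1.0, 0.3]
width: 0.0139
finger_force: 30.0
```

Emit:
carry_out:
  rotation:
    - [0,0,0]
    - [0,0,0]
    - [0,0,0]
    - [0,0,0]
    - [0,0,0]
    - [0,0,0]
    - [0,0,0]
    - [0,0,0]
    - [0,0,0]
    - [0,0,0]
  offset:
    - [6,0,0]
    - [4,0,0]
    - [0,0,0]
    - [-15,0,0]
    - [-30,0,0]
    - [-40,0,0]
    - [-45,0,0]
    - [-45,0,0]
    - [-40,0,0]
    - [0,0,0]
  hand: [1,1,1,1,1,1,1,1,1,1]

```text
t: 11.65
ee_pos: [0.6094, -0.1323, 0.1086]
eef_rot: [1.97, 2.445, -0.0]
ft_force: [-0.1, 1.2, -0.1]
width: 0.0139
finger_force: 30.0
```

```bash
python3 -c "
from h import *
go(np.r_[.448,-.195,.08],np.pi/2+.218)
a=manip.camera('top')[:,:,::-1];b=manip.camera('scene')[:,:,::-1]
f=lambda i,x,y,w,h,s:cv2.resize(i[y:y+h,x:x+w],None,fx=s,fy=s,interpolation=cv2.INTER_CUBIC)
cv2.imwrite('pics/top6.png',a);cv2.imwrite('pics/scene6.png',b)
cv2.imwrite('pics/c6.png',np.hstack([f(a,220,120,200,180,2),f(b,280,130,200,180,2)]))"
```

```text
t 11.65 pos [ 0.6094 -0.1323  0.1086] w 0.01389901174055781 F [-0.1077  1.1575 -0.0946] q [-0.3092  0.6032  1.4641 -0.0005  1.0732 -0.5233]
 rot(tool) [ 0.0007  0.0009 -0.0036] shift before rot mm [ -26.925  -171.0866   28.529 ] after rot mm [ -26.3358 -171.1628   28.6215]
```

View pics/c6.png

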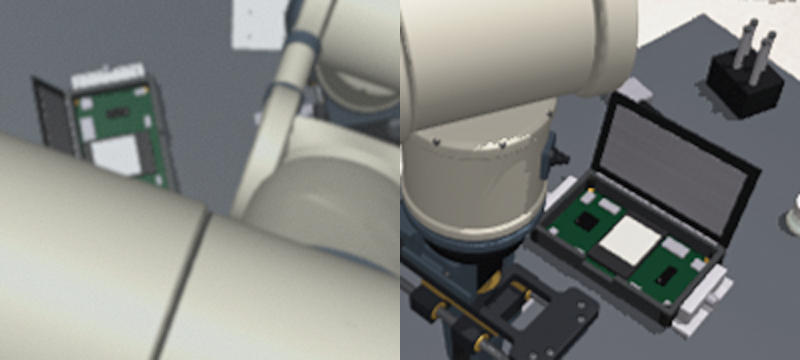

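The cover stands open, leaning back. In the scene crop the square chip is at (587,221) and the oblong one at (665,276). I'll lay the tool down here on the clear mat.

Emit:
carry_out:
  rotation:
    - [0,0,0]
    - [0,0,0]
    - [0,0,0]
    - [0,0,0]
    - [0,0,0]
    - [0,0,0]
    - [0,0,0]
    - [0,0,0]
    - [0,0,0]
    - [0,0,0]
  offset:
    - [0,0,30]
    - [0,0,30]
    - [0,0,25]
    - [0,0,13]
    - [0,0,4.5]
    - [0,0,0]
    - [0,0,0]
    - [0,0,0]
    - [0,0,0]
    - [0,0,0]
  hand: [1,1,1,1,1,1,1,0.5,0.5,0.5]

```text
t: 13.0
ee_pos: [0.609, -0.1284, 0.0063]
eef_rot: [1.967, 2.45, 0.0]
ft_force: [-0.2, -0.6, 0.1]
width: 0.0408
finger_force: 0.0
```

Emit:
carry_out:
  rotation:
    - [0,0,0]
    - [0,0,0]
    - [0,0,0]
    - [0,0,0]
    - [0,0,0]
    - [0,0,0]
    - [0,0,0]
    - [0,0,0]
    - [0,0,0]
    - [0,0,0]
  offset:
    - [0,0,0]
    - [0,0,-20]
    - [0,0,-40]
    - [0,0,-50]
    - [0,0,-50]
    - [0,0,-50]
    - [0,0,0]
    - [0,0,0]
    - [0,0,0]
    - [0,0,0]
  hand: [0.4,0.4,0.4,0.4,0.4,0.3,0.3,0.3,0.3,0.3]

```text
t: 14.25
ee_pos: [0.6085, -0.1282, 0.2151]
eef_rot: [-1.966, -2.448, 0.001]
ft_force: [0.3, -0.2, 0.6]
width: 0.0639
finger_force: 0.0
```

```bash
python3 -c "
from h import *
go(np.r_[.496,-.3735,.215],np.pi/2+.218)
go(np.r_[.496,-.3735,.215],np.pi/2+.218-.25)
b=manip.camera('scene')[:,:,::-1];cv2.imwrite('pics/scene7.png',b)
uv=[(373.5,240.5)];p=p2w('scene',uv,.0215);print('chip',p)
y=.218;R=np.array([[np.cos(y),-np.sin(y)],[np.sin(y),np.cos(y)]]);print((p[0,:2]-[.5585,.1004])@R)
print(w2p('scene',[.6094,-.1323,.011]),w2p('scene',[.589,-.043,.011]))"
```

```text
t 14.25 pos [ 0.6085 -0.1282  0.2151] w 0.06388520895822855 F [ 0.3322 -0.2033  0.5982] q [-0.3036  0.4891  1.3504 -0.      1.3041 -0.5216]
 rot(tool) [-0.0017 -0.001  -0.    ] shift before rot mm [-215.1711 -162.9008    0.1471] after rot mm [-215.1659 -162.9076    0.0771]
t 14.25 pos [ 0.6085 -0.1282  0.2151] w 0.06388520895822855 F [ 0.3322 -0.2033  0.5982] q [-0.3036  0.4891  1.3504 -0.      1.3041 -0.5216]
 rot(tool) [-0.0018 -0.0007  0.25  ] shift before rot mm [-215.1711 -162.9008    0.1471] after rot mm [-248.7809 -104.6103    0.0771]
chip [[0.5096 0.0937 0.0215]]
[-0.0492  0.0041]
[[316.5974 334.9776]] [[347.1026 302.1838]]
```

Emit:
carry_out:
  rotation:
    - [0,0,0]
    - [0,0,0]
    - [0,0,0]
    - [0,0,0]
    - [0,0,0]
    - [0,0,0]
    - [0,0,0]
    - [0,0,0]
    - [0,0,0]
    - [0,0,0]
  offset:
    - [-43,-32.6,0]
    - [-43,-32.6,0]
    - [-43,-32.6,0]
    - [-43,-32.6,0]
    - [-43,-32.5,0]
    - [0,0,0]
    - [0,0,0]
    - [0,0,0]
    - [0,0,0]
    - [0,0,0]
  hand: [0.1,0.1,0.1,0.1,0.1,0.1,0.1,0.1,0.1,0.1]

```text
t: 15.55
ee_pos: [0.4968, -0.3729, 0.2163]
eef_rot: [1.965, 2.451, 0.0]
ft_force: [-0.5, 0.3, 0.2]
width: 0.0821
finger_force: 0.0
```

```bash
python3 -c "
from h import *
go(np.r_[.496,-.3735,.092],np.pi/2+.218)
a=manip.camera('top')[:,:,::-1];b=manip.camera('scene')[:,:,::-1]
f=lambda i,x,y,w,h,s:cv2.resize(i[y:y+h,x:x+w],None,fx=s,fy=s,interpolation=cv2.INTER_CUBIC)
cv2.imwrite('pics/top8.png',a);cv2.imwrite('pics/scene8.png',b)
A=np.hstack([f(a,230,145,100,110,4),f(b,340,195,90,110,4)])
B=np.hstack([f(b,100,270,140,80,2),f(a,300,150,140,80,2),f(b,280,250,100,80,2)])
o=np.zeros((600,760,3),np.uint8);o[:440]=A;o[440:,:760]=B[:,:760];cv2.imwrite('pics/c8.png',o)"
```

```text
t 15.55 pos [ 0.4968 -0.3729  0.2163] w 0.08211957649223427 F [-0.5066  0.3061  0.2376] q [-0.7401  0.486   1.3524  0.      1.3031 -0.9589]
 rot(tool) [0.     0.     0.0009] shift before rot mm [ -0.3695  -0.8818 124.2665] after rot mm [ -0.376   -0.8766 124.2665]
```

View pics/c8.png

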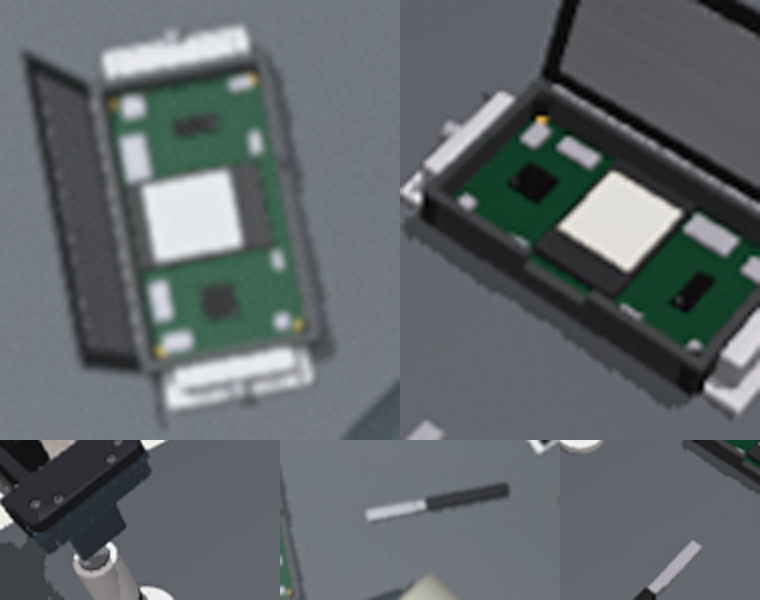

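The top view shows the square chip at about (285,220) and the oblong one near (279,176), with the cover leaning back and the tool flat on the mat. The gripper is above the microscope. I'll grasp it and refine the chip position.

Emit:
carry_out:
  rotation:
    - [0,0,0]
    - [0,0,0]
    - [0,0,0]
    - [0,0,0]
    - [0,0,0]
    - [0,0,0]
    - [0,0,0]
    - [0,0,0]
    - [0,0,0]
    - [0,0,0]
  offset:
    - [0,-1,30]
    - [0,0,30]
    - [0,0,30]
    - [0,0,24]
    - [0,0,10]
    - [0,0,0]
    - [0,0,0]
    - [0,0,0]
    - [0,0,0]
    - [0,0,0]
  hand: [0.1,0.1,0.1,0.1,0.1,0.1,1,1,1,1]

```text
t: 16.9
ee_pos: [0.4956, -0.3737, 0.0925]
eef_rot: [1.966, 2.45, -0.0]
ft_force: [-0.0, 0.3, -0.4]
width: 0.0447
finger_force: 0.0
```

```bash
python3 -c "
from h import *
for n,c in(('top',(285,220)),('scene',(373,240))):
    i=cv2.imread(f'pics/{n}8.png');x,y=c[0]-9,c[1]-9;g=i[y:y+18,x:x+18].max(2).astype(int)
    th=(g[9,9]+np.median(g))/2;_,l,s,ce=cv2.connectedComponentsWithStats((g<th).astype(np.uint8))
    k=l[9,9];uv=ce[k]+[x,y];p=p2w(n,uv,.0215)[0];print(n,g[9,9],np.median(g),s[k],uv,p)
    y=.218;R=np.array([[np.cos(y),-np.sin(y)],[np.sin(y),np.cos(y)]]);print((p[:2]-[.5585,.1004])@R)
go(np.r_[.5105,.093,.3],np.pi/2+.218)"
```

```text
top 60 101.0 [ 4  5 10  9 73] [284.2329 219.9452] [0.5074 0.0947 0.0215]
[-0.0511  0.0055]
scene 16 61.0 [ 3  5 13 10 75] [372.8667 240.36  ] [0.5085 0.0929 0.0215]
[-0.0504  0.0035]
t 16.9 pos [ 0.4956 -0.3737  0.0925] w 0.044736493602359845 F [-0.0347  0.3337 -0.3509] q [-0.7423  0.6201  1.4847 -0.      1.0364 -0.9604]
 rot(tool) [0.0002 0.0003 0.    ] shift before rot mm [ 452.3804  115.5931 -207.6511] after rot mm [ 452.444   115.5357 -207.5445]
```

Emit:
carry_out:
  rotation:
    - [0,0,0]
    - [0,0,0]
    - [0,0,0]
    - [0,0,0]
    - [0,0,0]
    - [0,0,0]
    - [0,0,0]
    - [0,0,0]
    - [0,0,0]
    - [0,0,0]
  offset:
    - [0,0,0]
    - [0,0,0]
    - [0,0,0]
    - [0,0,0]
    - [0,0,-10]
    - [0,0,-20]
    - [0,0,-25]
    - [0,0,-25]
    - [0,0,-20]
    - [0,0,0]
  hand: [1,1,1,1,1,1,1,1,1,1]

```text
t: 18.15
ee_pos: [0.4961, -0.3742, 0.194]
eef_rot: [1.965, 2.448, -0.0]
ft_force: [-0.0, 0.5, -1.8]
width: 0.0336
finger_force: 30.0
```

```bash
python3 -c "
from h import *
print('resin',p2w('top',[(449,178)],.04))
go(np.r_[.508,.0938,.1925],np.pi/2+.218)"
```

```text
resin [[ 0.6144 -0.2831  0.04  ]]
t 18.15 pos [ 0.4961 -0.3742  0.194 ] w 0.03364054205747732 F [-0.0066  0.4964 -1.8179] q [-0.7423  0.5057  1.3827  0.      1.2501 -0.9604]
 rot(tool) [0.0018 0.0025 0.    ] shift before rot mm [454.3913 112.8522   0.5375] after rot mm [454.3937 112.834    1.4928]
```

Emit:
carry_out:
  rotation:
    - [0,0,0]
    - [0,0,0]
    - [0,0,0]
    - [0,0,0]
    - [0,0,0]
    - [0,0,0]
    - [0,0,0]
    - [0,0,0]
    - [0,0,0]
    - [0,0,0]
  offset:
    - [30,8,0]
    - [50,12.5,0]
    - [55,13.5,0]
    - [55,13.5,0]
    - [55,13.5,0]
    - [55,13.5,0]
    - [55,13.5,0]
    - [50,12.5,0]
    - [30,8,0]
    - [19,4.5,0]
  hand: [1,1,1,1,1,1,1,1,1,1]

```text
t: 19.4
ee_pos: [0.507, 0.0956, 0.1915]
eef_rot: [-1.964, -2.451, 0.001]
ft_force: [0.3, -0.2, -0.7]
width: 0.0332
finger_force: 30.0
```

Emit:
carry_out:
  rotation:
    - [0,0,0]
    - [0,0,0]
    - [0,0,0]
    - [0,0,0]
    - [0,0,0]
    - [0,0,0]
    - [0,0,0]
    - [0,0,0]
    - [0,0,0]
    - [0,0,0]
  offset:
    - [0,0,0]
    - [0,0,15]
    - [0,0,15]
    - [0,0,10]
    - [0,0,0]
    - [0,0,0]
    - [0,0,0]
    - [0,0,0]
    - [0,0,0]
    - [0,0,0]
  hand: [1,1,1,1,1,1,1,1,1,1]

```text
t: 20.65
ee_pos: [0.5076, 0.094, 0.1523]
eef_rot: [1.967, 2.45, 0.0]
ft_force: [-0.6, -0.0, -0.6]
width: 0.0336
finger_force: 30.0
```

```bash
python3 -c "
from h import *
go(np.r_[.508,.0938,.110],np.pi/2+.218)
b=manip.camera('scene')[:,:,::-1].copy()
p=manip.get_state()['ee_pos'];nz=p[2]-.0795
th=np.linspace(0,2*np.pi,60)
b=cv2.resize(b[150:300,310:460],None,fx=4,fy=4,interpolation=cv2.INTER_CUBIC)
def ring(c,r,z,col):
    q=w2p('scene',np.c_[c[0]+r*np.cos(th),c[1]+r*np.sin(th),0*th+z]);cv2.polylines(b,[((q+.5-[310,150])*4).astype(np.int32)],True,col,1)
ring(p,.013,nz,(0,0,255));ring(p,.017,nz+.034,(255,0,255));ring((.508,.0938),.01,.0215,(0,255,255));ring(p,.013,.0295,(0,255,0))
cv2.imwrite('pics/c9.png',b)"
```

```text
t 20.65 pos [0.5076 0.094  0.1523] w 0.03364858697839309 F [-0.5852 -0.0301 -0.5598] q [ 0.0675  0.4174  1.6876 -0.      1.0364 -0.1506]
 rot(tool) [0.0001 0.     0.    ] shift before rot mm [-0.3035  0.3282 42.2821] after rot mm [-0.3043  0.3322 42.2821]
```

View pics/c9.png

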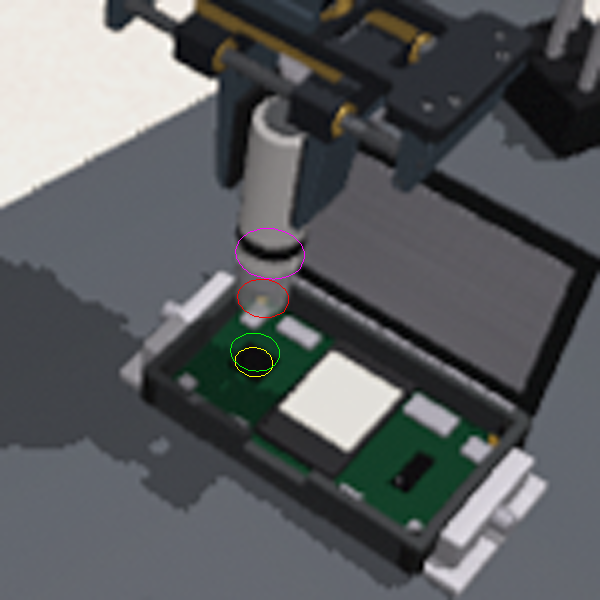

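The red ring (predicted nose) lies on the clear hood, around (262,298), and the yellow ring sits on the square chip, around (253,361). As a last check before descending, I'll compare the nose height numerically against the earlier picture.

```bash
python3 -c "
from h import *
b=manip.camera('scene')[:,:,::-1].astype(int);a=cv2.imread('pics/scene8.png').astype(int)
d=np.abs(b-a).max(2)
p=manip.get_state()['ee_pos']
print('pred nose centre/front edge',w2p('scene',np.r_[p[:2],p[2]-.0795]))
print('cols 366..386');
for r in range(208,236): print(r,d[r,366:387])"
```

```text
pred nose centre/front edge [[375.3571 224.0998]]
cols 366..386
208 [  1   3  14  68  43  18  30  32  35  32  69 113 125 122 116  53  44  32
  25  31   7]
209 [  1   3   2  57  92  37  10  32  37  33  76 122 124 126  84  52  43  44
  43   8  20]
210 [  3   2   4  38  85  88  53  11  23  42  91 127 124 128  77  51  48  24
   6  50  31]
211 [  1   2   3  20  68  97  98  53  45  17  86 109 113 100  34  14   3  34
  69  75  17]
212 [ 2  1  2  9 36 82 97 96 99 39 47 56 55 51 23 48 69 83 82 38  4]
213 [ 2  2  1 15 14 21 60 92 88 38  7  3  4  1 27 48 71 85 53 11  3]
214 [ 2  1  4 30 30 24 15 14 34 40 18  4  1  4  1  9 10 45 22  5  1]
215 [  1   1   7   8  25  29  43  52  50  51  44  48  51  73  75  92 103 117
  66  12   2]
216 [  1   2   9  24   9  31  57  69  71  72  69  69  19   9  60 118 131 137
  79  10   2]
217 [  2   2  12  23  15  24  55  67  78  85  79  73  40  11  16  29  94 114
  53   3   1]
218 [ 3  2  1 10 10 26 40 53 77 95 95 91 81 57 11 15 10 23 24  3  2]
219 [ 2  2  1  6 26 32 39 57 75 80 87 91 84 71 48 21 10 21  8  0  2]
220 [ 2  2  0 10 26 38 56 79 83 86 86 85 79 71 59 51 2
[... 202 characters left out ...]
 59 17  3  2  1  2]
224 [ 0  1  1 37 52 55 68 77 52 56 58 69 73 73 73 52 14  2  1  0  1]
225 [ 1  1  3 27 51 58 74 41 46 58 53 73 79 73 75 42  6  4  3  1  0]
226 [ 1  1  3  7 42 70 38 19 37 40  5 62 84 81 62 21  1  2  2  2  1]
227 [ 3  2  1  3 20 22 21 42 43 43 31 18 72 71 34  4  4  1  1  2  1]
228 [ 1  2  1  2  2  2 21 22 31 32 26  8 45 30  5  5  0  3  1  5  1]
229 [1 1 2 1 2 2 4 1 6 9 6 8 7 2 0 0 2 2 0 3 1]
230 [1 2 1 1 1 1 1 3 3 2 1 1 2 1 2 1 2 0 1 2 1]
231 [2 3 1 1 0 2 3 2 2 1 1 4 1 1 1 2 1 2 2 1 2]
232 [1 1 1 2 2 1 1 2 1 2 4 2 2 1 1 1 2 2 2 1 2]
233 [2 1 2 1 1 2 2 2 1 1 3 2 1 1 2 1 2 2 2 1 1]
234 [3 1 2 2 2 2 0 2 2 1 2 2 1 1 1 1 2 1 1 2 2]
235 [2 1 1 2 2 0 1 3 3 0 1 1 1 1 2 1 2 1 1 1 1]
```

The hood's lower edge is at row 228.5 and the prediction was about 229. Its centre is at column 375.2 against a predicted 375.4. The numbers agree, so I'll descend.

Emit:
carry_out:
  rotation:
    - [0,0,0]
    - [0,0,0]
    - [0,0,0]
    - [0,0,0]
    - [0,0,0]
    - [0,0,0]
    - [0,0,0]
    - [0,0,0]
    - [0,0,0]
    - [0,0,0]
  offset:
    - [0,0,8]
    - [0,0,8]
    - [0,0,8]
    - [0,0,7]
    - [0,0,5]
    - [0,0,4]
    - [0,0,3]
    - [0,0,0]
    - [0,0,0]
    - [0,0,0]
  hand: [1,1,1,1,1,1,1,1,1,1]

```text
t: 22.0
ee_pos: [0.5077, 0.094, 0.1094]
eef_rot: [1.966, 2.45, 0.0]
ft_force: [-0.4, -0.8, -0.2]
width: 0.0335
finger_force: 30.0
```

Emit:
carry_out:
  rotation:
    - [0,0,0]
    - [0,0,0]
    - [0,0,0]
    - [0,0,0]
    - [0,0,0]
    - [0,0,0]
    - [0,0,0]
    - [0,0,0]
    - [0,0,0]
    - [0,0,0]
  offset:
    - [0,0,0]
    - [0,0,0]
    - [0,0,0]
    - [0,0,0]
    - [0,0,0]
    - [0,0,0]
    - [0,0,0]
    - [0,0,0]
    - [0,0,0]
    - [0,0,0]
  hand: [1,1,1,1,1,1,1,1,1,1]

```text
t: 23.25
ee_pos: [0.5076, 0.094, 0.1092]
eef_rot: [1.967, 2.45, 0.0]
ft_force: [-0.1, 0.0, -1.7]
width: 0.0334
finger_force: 30.0
```

```bash
python3 -c "
from h import *
go(np.r_[.508,.0938,.1093],np.pi/2+.218)
b=manip.camera('scene')[:,:,::-1].astype(int);a=cv2.imread('pics/scene8.png').astype(int)
d=np.abs(b-a).max(2);p=manip.get_state()['ee_pos']
print('pred nose',w2p('scene',np.r_[p[:2],p[2]-.0795]))
for r in range(228,252,1): print(r,d[r,362:388])"
```

```text
t 23.25 pos [0.5076 0.094  0.1092] w 0.033424881248187654 F [-0.1163  0.0449 -1.6733] q [ 0.0674  0.4791  1.7325  0.      0.93   -0.1506]
 rot(tool) [ 0. -0. -0.] shift before rot mm [-0.2852  0.3377 -0.0729] after rot mm [-0.2852  0.3377 -0.0729]
pred nose [[373.3289 237.4174]]
228 [ 14   3   1   2   6  56  90  98  31  96 161 170 169 171 158  93  52  52
  38 103  99  31   3   2   1   1]
229 [ 12   2   1   1   2  46  99 110   6  65  92  96 130 131  83  16  45  88
  80   9   7   2   1   2   3   1]
230 [  4   2   2   2   5  52  87 109  43   6  52  60  49   7  69 110 111  97
  14  53  18   2   1   2   1   1]
231 [  2   2   1   3   8  56  73  92 107  80  24   8  37  90 126 121 126  20
  56  73  13   4   2   2   1   1]
232 [  2   1   1   2   1  39  71  80  91 105  92  87 108 127 127 120 113  25
  39  42   7   2   2   2   2   2]
233 [  1   3   1   1   5  23  70  82  85  85  93 104 107 104 106 101  93  87
  32   6   2   3   1   1   1   2]
234 [ 2  3  1  1  1 26 64 81 83 86 88 89 92 91 87 89 93 96 66 13  2  1  1  2
  2  2]
235 [11 12 11 12 12 28 57 71 80 90 90 92 94 91 90 89 93 80 37  2  1  
[... 701 characters left out ...]
  2  2  0  1
  1  1]
244 [22 19 19 19 21 21 19 20 19  4  1  8  4  8  5  3  2  1  3  1  1  1  1  1
  3  3]
245 [19 19 20 21 21 19 21 21 22 17 16 11  9 16 12 11  2  1  1  2  3  4  5  7
  7 29]
246 [21 21 20 21 21 21 21 20 20  8 14 19 17 18 22 21 13  1  4  2  1  5 43 48
 41 66]
247 [21 19 20 19 21 20 18 20 20 14 17 20 21 19 20 21 20 14 11  8  8 46 69 76
 74 74]
248 [21 20 20 20 22 20 21 20 22 20 20 20 19 19 21 20 20 21 17 13 44 67 74 72
 73 72]
249 [22 20 21 10  6  3 15 22 19 20 20 20 20 19 20 19 21 17 12 43 67 73 72 72
 71 74]
250 [16 21 23  3  4  6 19 21 21 20 20 20 19 19 21 20 17 14 46 68 74 71 72 72
 73 77]
251 [ 3  9  9  1  4 13 23 20 21 20 19 19 20 20 19 17 15 34 68 75 72 72 73 74
 78 34]
```

The nose's lower edge is at about row 242 (predicted 242.3) and its centre is at column 373, so it is in place. I'll hand in.

```bash
python3 -c "
from plant import manip
print(manip.job_done())"
```

```text
the job is handed in; nothing more can be done
None
```

I handed the job in at about 23 s: the cover is open and leaning back, the pry tool lies flat on the mat, and the microscope is held upright about 8 mm above the square chip; no verdict was shown.

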